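# Weigh the shallow candle at the back of the tray

### The job

Clear the three tall candle tins out of the tray onto the baking sheet, so that all three stand there together. Then fetch the shallow tin from behind them and stand it in the middle of the scale's platform, and after that put every tall tin back in the tray, upright in the middle of the square of its own colour. Leave the shallow tin on the scale and never tip a tin over.

Things in the scene. Friction and masses are not known exactly. Their poses are not given: they have to be found in the camera images.
- tin_red: tall slim steel candle tin with a red paper band, red wax on top around a brown cardboard coil, and a thin wooden wick standing 10 mm above the top. 54 mm diameter, 100 mm tall to the rim, about 0.3 kg. Origin: centre of its underside; z up. At the start it stands within a few mm of the middle of the red square.
- tin_blue: tall slim steel candle tin with a blue paper band, blue wax on top around a brown cardboard coil, and a thin wooden wick standing 10 mm above the top. 54 mm diameter, 100 mm tall to the rim, about 0.3 kg. Origin: centre of its underside; z up. At the start it stands within a few mm of the middle of the blue square.
- tin_yellow: tall slim steel candle tin with a yellow paper band, yellow wax on top around a brown cardboard coil, and a thin wooden wick standing 10 mm above the top. 54 mm diameter, 100 mm tall to the rim, about 0.3 kg. Origin: centre of its underside; z up. At the start it stands within a few mm of the middle of the yellow square.
- pad_red: red square card, 72 x 72 x 3 mm, home of the red tin, fixed on the 5 mm floor of a plywood tray (200 x 250 mm, rim 22 mm high). Origin: centre of its underside, 5 mm above the table (its top: 8 mm). x, y along the sides of card and tray. The squares lie left, right and in front of the shallow tin, middles 72 mm from it; their colours change places.
- pad_blue: blue square card, 72 x 72 x 3 mm, home of the blue tin, fixed on the 5 mm floor of a plywood tray (200 x 250 mm, rim 22 mm high). Origin: centre of its underside, 5 mm above the table (its top: 8 mm). x, y along the sides of card and tray. The squares lie left, right and in front of the shallow tin, middles 72 mm from it; their colours change places.
- pad_yellow: yellow square card, 72 x 72 x 3 mm, home of the yellow tin, fixed on the 5 mm floor of a plywood tray (200 x 250 mm, rim 22 mm high). Origin: centre of its underside, 5 mm above the table (its top: 8 mm). x, y along the sides of card and tray. The squares lie left, right and in front of the shallow tin, middles 72 mm from it; their colours change places.
- low_tin: shallow plain steel tin with white wax, 62 mm diameter, 36 mm tall (a 10 mm wick strip sticks up in the middle), about 0.15 kg. Origin: centre of its underside; z up. At the start it stands on the tray floor, 5 mm above the table, hemmed in by the three tall tins with about 13 mm between: fingers do not fit beside it until they are gone.
- sheet: dark steel baking sheet, the side area: 270 mm long (its x) by 125 mm wide (its y), fixed on the table, left or right of the tray. 4 mm floor, 4 mm wall, rim 12 mm high. Origin: centre of its underside on the table. Three tins fit in a row along its x, 85 mm apart.
- scale: black digital kitchen scale, 190 x 150 mm, fixed on the table on the other side from the sheet, with a white round weighing platform, 116 mm diameter, in its middle. Origin: centre of its underside on the table; the platform's top is 30 mm above. The platform does not yield.

How it is judged:
On the way, in this order (a step that is already met when the one before it is completed fails the run):
1. all three tall tins stand released on the baking sheet, while the shallow tin is still in its place (x of tin_red in the frame of sheet between -0.115 and 0.115 m and y of tin_red in the frame of sheet between -0.045 and 0.045 m and height (world z) of each of tin_red, tin_blue, tin_yellow below 0.012 m and angle between each of tin_red, tin_blue, tin_yellow's own z axis and vertical below 0.15 rad and contact force between each of tin_red, tin_blue, tin_yellow and the fingers below 0.3 N and x of tin_blue in the frame of sheet between -0.115 and 0.115 m and y of tin_blue in the frame of sheet between -0.045 and 0.045 m and x of tin_yellow in the frame of sheet between -0.115 and 0.115 m and y of tin_yellow in the frame of sheet between -0.045 and 0.045 m and distance of low_tin from where it was at the start of the episode below 0.05 m), for 0.2 s.
2. the shallow tin stands released on the middle of the scale while the three tall tins are still on the sheet (x of tin_red in the frame of sheet between -0.115 and 0.115 m and y of tin_red in the frame of sheet between -0.045 and 0.045 m and height (world z) of each of tin_red, tin_blue, tin_yellow below 0.012 m and angle between each of tin_red, tin_blue, tin_yellow's own z axis and vertical below 0.15 rad and contact force between each of tin_red, tin_blue, tin_yellow, low_tin and the fingers below 0.3 N and x of tin_blue in the frame of sheet between -0.115 and 0.115 m and y of tin_blue in the frame of sheet between -0.045 and 0.045 m and x of tin_yellow in the frame of sheet between -0.115 and 0.115 m and y of tin_yellow in the frame of sheet between -0.045 and 0.045 m and horizontal distance between low_tin and scale below 0.015 m and z of low_tin in the frame of scale between 0.026 and 0.036 m and angle between low_tin's own z axis and vertical below 0.1 rad), for 0.2 s.
At the end, for the whole second after the job is handed in: Each tall tin stands upright, released and at rest on the square of its own colour, its middle within 12 mm of the square's; the shallow tin stands upright, released and at rest on the scale, its middle within 15 mm of the platform's (horizontal distance between tin_red and pad_red below 0.012 m and z of tin_red in the frame of pad_red between 0 and 0.007 m and angle between each of tin_red, tin_blue, tin_yellow, low_tin's own z axis and vertical below 0.1 rad and linear speed of each of tin_red, tin_blue, tin_yellow, low_tin below 0.02 m/s and contact force between each of tin_red, tin_blue, tin_yellow, low_tin and the fingers below 0.3 N and horizontal distance between tin_blue and pad_blue below 0.012 m and z of tin_blue in the frame of pad_blue between 0 and 0.007 m and horizontal distance between tin_yellow and pad_yellow below 0.012 m and z of tin_yellow in the frame of pad_yellow between 0 and 0.007 m and horizontal distance between low_tin and scale below 0.015 m and z of low_tin in the frame of scale between 0.026 and 0.036 m); the robot touches nothing.
It fails at once if a tin is tipped over (leans more than 0.6 rad) (angle between any of tin_red, tin_blue, tin_yellow, low_tin's own z axis and vertical above 0.6 rad).
It also fails if it takes over 141 s, if anything falls off the work surface, if the arm or the gripper's body presses on something with over 40 N, if the wrist force passes 120 N, or if a joint passes its speed limit or range.

### The arm

A 6-joint arm with a two-finger parallel gripper is mounted at the origin on the work surface. World frame = base frame: x ahead of the robot, y to its left, z up, the work surface at z = 0. Lengths are in m, angles in rad, forces in N, time in s.
With the tool pointing down it reaches from about 0.375 to 0.925 m from the base axis. Payload 5.7 kg.
Tool frame: the origin (TCP) lies midway between the tips of the shut fingers; the grasp point (between the pads) lies 19 mm behind it; z points along the fingers, y is the line along which they close (so a half turn about z gives the same grasp; the last joint's range is limited). The gripper opens to 88 mm and grips with 3 to 60 N. Pads are 20 mm wide; open, the fingers measure 115 mm over their backs; the gripper's body (75 mm by 178 mm) begins 61 mm behind the grasp point.
Start: joints at [-1.255, 0.359, 1.51, -0, 1.272, -0.115], TCP at [0.251, -0.545, 0.223] pointing down, gripper open.
Joint ranges: [-2.97, 2.97], [-1.01, 2.36], [0.21, 2.38], [-0.96, 4.11], [0.2, 2.71], [-2.98, 2.98]. Speed limits (rad/s): [2.39, 2.39, 3.14, 3.14, 3.14, 3.14].

### API

Orientations are given as a 3x3 rotation matrix whose columns are the frame's x, y, z axes.
In Python, from rig import robot, imaging, look_for, trace gives the robot as it stands. The module is installed in compiled form; this text tells all that it offers.
- The arm moves only by the shell command python3 -m pendant 'ROWS'. ROWS is JSON, a list that holds one entry, the list of rows, each a list of 7 numbers: the closure, from -1 (fully open) to 1 (shut), then the shift along the tool's x, y, z as a fraction of full scale, then the turn, a rotation vector about the tool's x, y, z as a fraction of full scale. A call has 1 to 8 rows; each row is the pose to reach, as a shift and turn from the pose commanded when the call began, along the tool's axes at that moment; what a row does not reach only later rows make up. Full scale, the value 1, is 500 mm for a shift and 90 degrees for a turn. A row lasts 1/10 s, in which the tool goes at most 50 mm and 8.59 degrees, less where a joint would pass 70% of its speed; a pose out of reach is approached as far as the arm can. A call with a number of a shift or a turn outside -1 to 1 is refused whole. A call with a gripper value outside its range is refused whole. The fingers move at their own pace and stop on an object; the grip force is fixed at half the most. Time passes only in rows, so rows that repeat a pose let the fingers close. It gives the time, the measured TCP pose, the force, the opening and the grip force at its end, in the units of the state.
- robot.observe(): the state, without advancing time (a new reading comes with each control period).
- imaging.snapshot(name): name is "scene" or "top"; returns a dict with "img" (384x512x3 uint8, red, green, blue), "depth" (384x512 float32, m along the optical axis (not along the pixel's ray), 0 where there is no reading), "vfov" (degrees; the focal length in pixels is half the picture's height over the tangent of half this angle, whatever the lens; pixels are square), "cx", "cy" (the principal point, pixels), "D" ([k1, k2, p1, p2, k3] as OpenCV has them; the pictures are not rectified), "view" (4x4, takes a point from world to camera coordinates). Camera axes: x right, y up, looking along -z (the intrinsics and any distortion apply to the point x, -y, -z); pixel columns grow to the right and rows downward; lengths in m; the calibration is good to about 2 mm. A picture is of the moment at which its call begins.
- robot.close_job(): hands the job in; it is judged then, once.
Trained networks look in a picture, given as the dict that the camera call returned (one of the last four; its "shot" number tells which), for a name from the list of things; names that differ only in an ending like _2 or _b are one class to them, and where a whole thing is asked for, a point or a joint stands for the part that bears it (a point fixed in the world has none). Each returns a list of dicts, best first, with "p" (0 to 1); they miss things now and then, are a little off and sometimes report something else, mostly with a low value. They report only what shows in the picture. A call takes as long as a camera call.
- look_for(picture, name): "bbox" ([left, top, right, bottom] in pixels, round what is visible of it).
- trace(picture, name): "pixels" (384x512 bool, what is visible of it) and "bbox" ([left, top, right, bottom] in pixels, round what is visible of it).
The state is a dict: "clock": time; "joints": joint angles; "qd": joint speeds; "joint_efforts": joint torques, N m; "position": TCP position; "orientation": TCP orientation; "force": force on the tool from outside, world axes, zero at the start; "ft_torque": the same for the moment, N m; "finger_gap": finger opening in m; "grasp_force": force on a finger pad.
Only numpy, scipy, OpenCV 4.12 (cv2) and the standard library are available. Lean on these libraries where they do the work, as an engineer would, in place of code of your own. Each camera call takes 0.05 s, during which the arm holds its last target. There are 200 camera calls.

## Working session

There is one attempt and no reset: what is moved stays moved. The work goes in short steps, Python scripts to look and compute and a shell command to move; the robot and the scene stay as the last step left them, time stands still between calls to the robot, and variables do not carry over. Pictures are saved under pics/ and viewed, at most 14 in all, crops included, and the job is handed in when it is done.

```bash
mkdir -p pics; cat > h.py <<'E'
import numpy as np, cv2
from rig import robot, imaging, look_for, trace
def K(s):
    h=s["img"].shape[0]; f=h/2/np.tan(np.radians(s["vfov"])/2)
    return np.array([[f,0,s["cx"]],[0,f,s["cy"]],[0,0,1]])
def world(s,uv,d=None,z=None):
    """pixels Nx2 -> world, from depth d (N) or plane height z"""
    uv=np.asarray(uv,float).reshape(-1,1,2)
    n=cv2.undistortPoints(uv,K(s),np.array(s["D"],float)).reshape(-1,2)
    r=np.c_[n[:,0],-n[:,1],-np.ones(len(n))]
    V=np.array(s["view"]);R=V[:3,:3];t=V[:3,3]
    c=-R.T@t; rw=r@R
    k=np.asarray(d)[:,None] if d is not None else ((z-c[2])/rw[:,2])[:,None]
    return c+rw*k
def cloud(s,m):
    v,u=np.nonzero(m&(s["depth"]>0))
    return world(s,np.c_[u,v],d=s["depth"][v,u])
def save(s,name): cv2.imwrite("pics/"+name,s["img"][:,:,::-1])
E
python3 - <<'E'
from h import *
np.set_printoptions(precision=4,suppress=True)
o=robot.observe();print(o["position"],o["orientation"],o["finger_gap"],o["clock"])
for n in("top","scene"):
    s=imaging.snapshot(n);save(s,n+"0.png");V=np.array(s["view"]);print(n,-V[:3,:3].T@V[:3,3])
    for t in("tin_red","tin_blue","tin_yellow","pad_red","pad_blue","pad_yellow","low_tin","sheet","scale"):
        r=trace(s,t)
        if not r: print(t,None);continue
        P=cloud(s,r[0]["pixels"]);
        z=np.percentile(P[:,2],[5,50,95]); 
        T=P[P[:,2]>z[2]-.008]
        rect=cv2.minAreaRect((P[:,:2]*1000).astype(np.float32))
        print(t,round(r[0]["p"],2),r[0]["bbox"],len(P),"z",z,"topmid",(T.max(0)+T.min(0))[:2]/2,"rect",np.round(rect[0],1),np.round(rect[1],1),round(rect[2],1))
E
```

```text
[ 0.2504 -0.5445  0.2218] [[ 0.9086  0.4176 -0.0005]
 [ 0.4176 -0.9086  0.0017]
 [ 0.0002 -0.0018 -1.    ]] 0.0880351391312978 0.0
top [ 0.3705 -0.0008  0.9019]
tin_red 0.63 [291.4, 169.0, 318.6, 210.8] 796 z [0.0339 0.1083 0.1115] topmid [ 0.5605 -0.073 ] rect [559.4 -73.3] [52.6 53. ] 46.9
tin_blue 0.66 [256.7, 207.9, 284.6, 238.3] 663 z [0.0719 0.1087 0.1114] topmid [ 0.4793 -0.008 ] rect [479.1  -7.8] [51.6 52.2] 11.4
tin_yellow 0.79 [222.0, 176.1, 248.6, 210.6] 779 z [0.039  0.1083 0.1114] topmid [0.5424 0.0736] rect [549.9  83.5] [79.9 52.7] 49.1
pad_red 0.9 [286.3, 174.7, 317.0, 210.8] 412 z [0.0049 0.0081 0.0112] topmid [ 0.5596 -0.0701] rect [561.7 -69. ] [72.1 75. ] 5.2
pad_blue 0.63 [255.4, 210.2, 290.7, 245.0] 422 z [0.0054 0.0081 0.0111] topmid [ 0.4824 -0.0096] rect [482.3  -9.5] [71.8 72.9] 6.1
pad_yellow 0.67 [222.6, 181.3, 252.6, 213.4] 364 z [0.0055 0.0081 0.0108] topmid [0.5453 0.0692] rect [545.3  71.2] [73.3 70.2] 5.6
low_tin 0.92 [256.1, 175.7, 283.0, 213.1] 763 z [0.0129 0.0415 0.0443] topmid [ 0.5554 -0.0008] rect [559.9  -2.1] [62.5 71.5] 80.0
sheet 0.83 [81.
[... 774 characters left out ...]
071 ] rect [565.5 -70.9] [69.8 73.3] 4.4
pad_blue 0.67 [232.3, 175.4, 259.9, 188.9] 61 z [0.0057 0.0071 0.009 ] topmid [ 0.4863 -0.01  ] rect [481.1  -8.7] [57.8 69.3] 9.8
pad_yellow 0.66 [264.3, 186.5, 292.9, 207.6] 189 z [0.0045 0.0071 0.0095] topmid [0.5493 0.0716] rect [545.9  71.5] [72.7 70.3] 7.5
low_tin 0.7 [240.5, 180.0, 261.9, 210.9] 482 z [0.0059 0.039  0.0433] topmid [ 0.5563 -0.0008] rect [544.8  -0.2] [58.5 88.3] 87.2
sheet 0.58 [337.8, 160.1, 382.6, 227.1] 2768 z [0.0006 0.0033 0.0105] topmid [0.5287 0.308 ] rect [527.8 311.7] [128.  274.3] 78.6
scale 0.96 [100.0, 169.6, 170.9, 222.3] 2598 z [0.0108 0.02   0.0307] topmid [ 0.5167 -0.3313] rect [ 518.5 -328.9] [149.8 193.6] 77.6
```

View pics/top0.png

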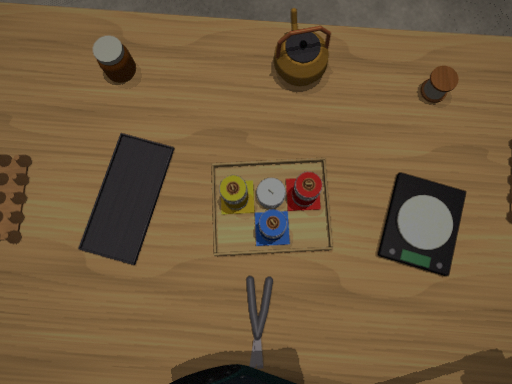

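```bash
cat >> h.py <<'E'
TALL=("tin_red","tin_blue","tin_yellow")
def circle(s,t,ztop,r):
    """centre of a tin's top rim: least-squares fit of known radius to extents of top points"""
    q=trace(s,t)
    if not q: return None
    P=cloud(s,q[0]["pixels"]);T=P[abs(P[:,2]-ztop)<.007][:,:2]
    c,rr=cv2.minEnclosingCircle((T*1000).astype(np.float32))
    return np.round(c,1),round(rr,1),round(q[0]["p"],2),np.round(cv2.minAreaRect((T*1000).astype(np.float32))[0],1)
E
python3 - <<'E'
from h import *
for n in("top","scene"):
    s=imaging.snapshot(n)
    for t in TALL: print(n,t,circle(s,t,.108,27))
    print(n,"low",circle(s,"low_tin",.041,31))
    # platform: points 27..35mm high in scale
    P=cloud(s,trace(s,"scale")[0]["pixels"]);T=P[(P[:,2]>.0265)&(P[:,2]<.034)][:,:2]*1000
    lo,hi=np.percentile(T,[.5,99.5],0);print("platform",(lo+hi)/2,hi-lo,np.median(T,0),T.mean(0))
    w=cloud(s,trace(s,"sheet")[0]["pixels"]);w=w[w[:,2]<.007]
    r=cv2.minAreaRect((w[:,:2]*1000).astype(np.float32));print(r, w.mean(0))
E
```

```text
top tin_red (array([560.9, -73.1]), 27.0, 0.56, array([560.7, -72.8]))
top tin_blue (array([480.9,  -8.5]), 27.1, 0.6, array([480.4,  -9.8]))
top tin_yellow (array([542.4,  73.9]), 26.8, 0.59, array([542.2,  74.5]))
top low (array([555.5,  -1.3]), 31.2, 0.96, array([554.2,  -1. ]))
platform [ 517.6282698  -327.79816637] [109.83833882 112.2314043 ] [ 517.07159022 -328.19706598] [ 517.19169972 -327.92804347]
((527.3451538085938, 309.0875244140625), (128.95443725585938, 274.6607666015625), 77.1243896484375) [0.52459232 0.31177048 0.00398918]
scene tin_red (array([563.5, -73.3]), 26.3, 0.67, array([564.9, -73.8]))
scene tin_blue (array([482.9,  -7.8]), 27.9, 0.93, array([482.4,  -7.4]))
scene tin_yellow (array([543.2,  72.4]), 27.6, 0.6, array([544.4,  73.3]))
scene low (array([555.4,  -2.1]), 32.8, 0.67, array([556.6,  -0.8]))
platform [ 519.41524636 -329.69231137] [110.31672734 109.57550944] [ 520.54513655 -329.42089174] [ 520.15117492 -329.38041588]
((519.436767578125, 314.98736572265625), (131.3212890625, 292.84429931640625), 78.19702911376953) [0.53712959 0.30921277 0.00306414]
```

The picture shows the tray around px (270,207) with yellow left, red right and blue in front of the white tin. The sheet is left at (127,199), the scale right at (424,223). I'll turn the tool square to the world axes, refine the sheet pose, then begin with yellow.

```bash
python3 -m pendant '[[[-1,0.1,-0.06,0,0,0,0.08],[-1,0.2,-0.12,0,0,0,0.16],[-1,0.3,-0.18,0,0,0,0.24],[-1,0.4,-0.22,0,0,0,0.274],[-1,0.44,-0.238,0,0,0,0.274],[-1,0.44,-0.238,0,0,0,0.274],[-1,0.44,-0.238,0,0,0,0.274],[-1,0.44,-0.238,0,0,0,0.274]]]'
python3 - <<'E'
from h import *
print(robot.observe()["orientation"])
for n in("top","scene"):
    s=imaging.snapshot(n);m=trace(s,"sheet")[0]["pixels"].astype(np.uint8)
    c=max(cv2.findContours(m,0,1)[0],key=cv2.contourArea).reshape(-1,2)
    W=world(s,c,z=.010)[:,:2]*1000
    b=cv2.boxPoints(cv2.minAreaRect(W.astype(np.float32)))
    r=cv2.minAreaRect(W.astype(np.float32));print(n,r,b.round(),W.mean(0))
    mo=cv2.moments(m);p=world(s,[[mo["m10"]/mo["m00"],mo["m01"]/mo["m00"]]],z=.008);print(p)
E
```

```text
clock: 2.5
position: [0.4003, -0.346, 0.2227]
orientation: [[1.0, 0.0, -0.0], [0.0, -1.0, -0.001], [-0.0, 0.001, -1.0]]
force: [0.5, -0.0, -0.1]
finger_gap: 0.0879
grasp_force: 0.0
[[ 9.99999937e-01  2.32182509e-04 -2.67583255e-04]
 [ 2.32018835e-04 -9.99999786e-01 -6.11543738e-04]
 [-2.67725188e-04  6.11481615e-04 -9.99999777e-01]]
top ((528.404296875, 309.30535888671875), (130.40872192382812, 270.321044921875), 79.23286437988281) [[383. 270.]
 [649. 220.]
 [673. 348.]
 [408. 399.]] [526.04278492 309.62150923]
[[0.52332117 0.31091811 0.008     ]]
scene ((531.053955078125, 309.3947448730469), (124.59980010986328, 279.1571350097656), 78.71131134033203) [[382. 276.]
 [656. 221.]
 [680. 343.]
 [406. 398.]] [541.15157466 307.01266589]
[[0.545738   0.30655199 0.008     ]]
```

```bash
python3 -m pendant '[[[-1,0.03,-0.09,0,0,0,0],[-1,0.06,-0.18,0,0,0,0],[-1,0.09,-0.27,0,0,0,0],[-1,0.12,-0.36,0,0,0,0],[-1,0.15,-0.45,0,0,0,0],[-1,0.18,-0.54,0,0,0,0],[-1,0.21,-0.63,0,0,0,0],[-1,0.24,-0.72,0,0,0,0]]]'
python3 -m pendant '[[[-1,0.03,-0.08,0,0,0,0],[-1,0.045,-0.119,0,0,0,0],[-1,0.045,-0.119,0.05,0,0,0],[-1,0.045,-0.119,0.1,0,0,0],[-1,0.045,-0.119,0.1,0,0,0],[-1,0.045,-0.119,0.1,0,0,0]]]'
```

```text
clock: 3.5
position: [0.5211, 0.0158, 0.2228]
orientation: [[1.0, -0.001, 0.0], [-0.001, -1.0, -0.0], [0.0, 0.0, -1.0]]
force: [2.0, -0.8, 0.2]
finger_gap: 0.088
grasp_force: 0.0
clock: 4.1
position: [0.5429, 0.0737, 0.1726]
orientation: [[1.0, -0.001, -0.001], [-0.001, -1.0, 0.0], [-0.001, -0.0, -1.0]]
force: [0.9, -0.0, 0.4]
finger_gap: 0.0878
grasp_force: 0.0
```

```bash
python3 -m pendant '[[[-1,0,0,0.07,0,0,0],[-1,0,0,0.14,0,0,0],[-1,0,0,0.19,0,0,0],[-1,0,0,0.213,0,0,0],[-1,0,0,0.213,0,0,0],[1,0,0,0.213,0,0,0],[1,0,0,0.213,0,0,0],[1,0,0,0.213,0,0,0]]]'
python3 -m pendant '[[[1,0,0,0,0,0,0],[1,0,0,0,0,0,0],[1,0,0,0,0,0,0],[1,0,0,-0.02,0,0,0],[1,0,0,-0.06,0,0,0],[1,0,0,-0.12,0,0,0],[1,0,0,-0.16,0,0,0],[1,0,0,-0.16,0,0,0]]]'
```

```text
clock: 4.9
position: [0.5442, 0.0744, 0.0675]
orientation: [[1.0, 0.0, 0.003], [0.0, -1.0, 0.0], [0.003, -0.0, -1.0]]
force: [0.1, -0.6, -0.1]
finger_gap: 0.0673
grasp_force: 0.0
clock: 5.7
position: [0.545, 0.0746, 0.149]
orientation: [[1.0, 0.0, 0.005], [0.0, -1.0, 0.0], [0.005, -0.0, -1.0]]
force: [0.4, 0.9, -2.4]
finger_gap: 0.0542
grasp_force: 29.9
```

```bash
python3 -m pendant '[[[1,0.02,-0.06,0,0,0,0],[1,0.04,-0.14,0,0,0,0],[1,0.065,-0.22,0,0,0,0],[1,0.09,-0.3,0,0,0,0],[1,0.11,-0.37,0,0,0,0],[1,0.125,-0.42,0,0,0,0],[1,0.129,-0.439,0,0,0,0],[1,0.129,-0.439,0,0,0,0]]]'
python3 -m pendant '[[[1,0,0,0.04,0,0,0],[1,0,0,0.09,0,0,0],[1,0,0,0.13,0,0,0],[1,0,0,0.15,0,0,0],[1,0,0,0.16,0,0,0],[1,0,0,0.164,0,0,0],[1,0,0,0.167,0,0,0],[1,0,0,0.167,0,0,0]]]'
```

```text
clock: 6.5
position: [0.6065, 0.2947, 0.1446]
orientation: [[1.0, 0.002, -0.002], [0.002, -1.0, -0.001], [-0.002, 0.001, -1.0]]
force: [-0.4, -0.4, -3.0]
finger_gap: 0.0541
grasp_force: 29.9
clock: 7.3
position: [0.608, 0.294, 0.0635]
orientation: [[1.0, 0.0, 0.001], [0.0, -1.0, 0.001], [0.001, -0.001, -1.0]]
force: [0.4, 0.0, -2.3]
finger_gap: 0.0536
grasp_force: 29.9
```

```bash
python3 -m pendant '[[[1,0,0,0.002,0,0,0],[1,0,0,0.004,0,0,0],[1,0,0,0.004,0,0,0],[1,0,0,0.004,0,0,0]]]'
```

```text
clock: 7.7
position: [0.6085, 0.2941, 0.0627]
orientation: [[1.0, 0.001, 0.002], [0.001, -1.0, 0.001], [0.002, -0.001, -1.0]]
force: [-1.7, -2.6, 7.1]
finger_gap: 0.0537
grasp_force: 29.9
```

```bash
python3 -m pendant '[[[-1,0,0,0,0,0,0],[-1,0,0,0,0,0,0],[-1,0,0,0,0,0,0],[-1,0,0,-0.02,0,0,0],[-1,0,0,-0.1,0,0,0],[-1,0,0,-0.2,0,0,0],[-1,0,0,-0.26,0,0,0],[-1,0,0,-0.26,0,0,0]]]'
python3 -m pendant '[[[-1,-0.03,0.08,0,0,0,0],[-1,-0.07,0.17,0,0,0,0],[-1,-0.11,0.26,0,0,0,0],[-1,-0.15,0.35,0,0,0,0],[-1,-0.19,0.44,0,0,0,0],[-1,-0.23,0.53,0,0,0,0],[-1,-0.254,0.605,0,0,0,0],[-1,-0.254,0.605,0,0,0,0]]]'
python3 -m pendant '[[[-1,0,0,0,0,0,0],[-1,0,0,0,0,0,0]]]'
python3 - <<'E'
from h import *
s=imaging.snapshot("top");save(s,"t1.png")
for t in TALL: print(t,circle(s,t,.108 if t!="tin_yellow" else .104,27))
s=imaging.snapshot("scene")
for t in TALL: print(t,circle(s,t,.108 if t!="tin_yellow" else .104,27))
E
```

```text
clock: 8.5
position: [0.6111, 0.2954, 0.1974]
orientation: [[1.0, 0.001, 0.01], [0.001, -1.0, 0.004], [0.01, -0.004, -1.0]]
force: [-0.0, 0.3, 0.1]
finger_gap: 0.0876
grasp_force: 0.0
clock: 9.3
position: [0.4782, -0.012, 0.1901]
orientation: [[1.0, -0.004, -0.002], [-0.004, -1.0, -0.001], [-0.002, 0.001, -1.0]]
force: [0.3, 0.3, -0.5]
finger_gap: 0.0874
grasp_force: 0.0
clock: 9.5
position: [0.4808, -0.0079, 0.1905]
orientation: [[1.0, 0.001, -0.0], [0.001, -1.0, 0.001], [-0.0, -0.001, -1.0]]
force: [0.1, 0.8, 0.2]
finger_gap: 0.0879
grasp_force: 0.0
tin_red None
tin_blue (array([475.2,  -8.6]), 25.1, 0.9, array([465.7,  -8.6]))
tin_yellow (array([607.6, 293. ]), 27.4, 0.59, array([606.4, 292.9]))
tin_red (array([562.2, -73.8]), 26.8, 0.84, array([561.5, -73.3]))
tin_blue (array([482.9,  -8.9]), 28.6, 0.84, array([481.2, -10.4]))
tin_yellow (array([607.6, 292.1]), 28.4, 0.58, array([608.2, 292.8]))
```

```bash
python3 -m pendant '[[[-1,0,0,0.08,0,0,0],[-1,0,0,0.16,0,0,0],[-1,0,0,0.22,0,0,0],[-1,0,0,0.249,0,0,0],[-1,0,0,0.249,0,0,0],[1,0,0,0.249,0,0,0],[1,0,0,0.249,0,0,0],[1,0,0,0.249,0,0,0]]]'
python3 -m pendant '[[[1,0,0,0,0,0,0],[1,0,0,0,0,0,0],[1,0,0,0,0,0,0],[1,0,0,-0.02,0,0,0],[1,0,0,-0.06,0,0,0],[1,0,0,-0.12,0,0,0],[1,0,0,-0.16,0,0,0],[1,0,0,-0.16,0,0,0]]]'
```

```text
clock: 10.7
position: [0.4817, -0.0087, 0.0673]
orientation: [[1.0, 0.0, 0.002], [0.0, -1.0, -0.0], [0.002, 0.0, -1.0]]
force: [0.1, -0.2, 1.2]
finger_gap: 0.0674
grasp_force: 0.0
clock: 11.5
position: [0.4824, -0.0088, 0.1488]
orientation: [[1.0, 0.0, 0.005], [0.0, -1.0, -0.001], [0.005, 0.001, -1.0]]
force: [0.0, -0.2, -2.9]
finger_gap: 0.0538
grasp_force: 30.0
```

```bash
python3 -m pendant '[[[1,-0.005,-0.06,0,0,0,0],[1,-0.015,-0.15,0,0,0,0],[1,-0.025,-0.25,0,0,0,0],[1,-0.035,-0.35,0,0,0,0],[1,-0.045,-0.45,0,0,0,0],[1,-0.055,-0.54,0,0,0,0],[1,-0.065,-0.62,0,0,0,0],[1,-0.07,-0.669,0,0,0,0]]]'
python3 -m pendant '[[[1,0,0,0,0,0,0],[1,0,0,0.05,0,0,0],[1,0,0,0.1,0,0,0],[1,0,0,0.14,0,0,0],[1,0,0,0.16,0,0,0],[1,0,0,0.167,0,0,0],[1,0,0,0.171,0,0,0],[1,0,0,0.171,0,0,0]]]'
```

```text
clock: 12.3
position: [0.4438, 0.3284, 0.1448]
orientation: [[1.0, 0.002, -0.002], [0.002, -1.0, -0.0], [-0.002, 0.0, -1.0]]
force: [0.4, 0.4, -2.6]
finger_gap: 0.0536
grasp_force: 30.0
clock: 13.1
position: [0.4438, 0.3235, 0.0625]
orientation: [[1.0, 0.001, -0.003], [0.001, -1.0, -0.003], [-0.003, 0.003, -1.0]]
force: [-7.5, -7.7, 21.2]
finger_gap: 0.0535
grasp_force: 30.0
```

```bash
python3 -m pendant '[[[1,0,0,-0.002,0,0,0],[-1,0,0,-0.002,0,0,0],[-1,0,0,-0.002,0,0,0],[-1,0,0,-0.002,0,0,0],[-1,0,0,-0.04,0,0,0],[-1,0,0,-0.12,0,0,0],[-1,0,0,-0.2,0,0,0],[-1,0,0,-0.26,0,0,0]]]'
python3 -m pendant '[[[-1,0.02,0.08,0,0,0,0],[-1,0.05,0.17,0,0,0,0],[-1,0.08,0.26,0,0,0,0],[-1,0.11,0.35,0,0,0,0],[-1,0.14,0.44,0,0,0,0],[-1,0.17,0.53,0,0,0,0],[-1,0.2,0.62,0,0,0,0],[-1,0.22,0.71,0,0,0,0]]]'
python3 -m pendant '[[[-1,0.011,0.088,0,0,0,0],[-1,0.011,0.088,0,0,0,0],[-1,0.011,0.088,0,0,0,0],[-1,0.011,0.088,0,0,0,0]]]'
```

```text
clock: 13.9
position: [0.4462, 0.3263, 0.1929]
orientation: [[1.0, 0.001, 0.002], [0.001, -1.0, 0.001], [0.002, -0.001, -1.0]]
force: [0.7, 1.0, 0.8]
finger_gap: 0.088
grasp_force: 0.0
clock: 14.7
position: [0.5566, -0.0312, 0.1906]
orientation: [[1.0, 0.0, 0.001], [0.0, -1.0, 0.0], [0.001, -0.0, -1.0]]
force: [1.6, 0.7, -1.1]
finger_gap: 0.0879
grasp_force: 0.0
clock: 15.1
position: [0.5607, -0.0721, 0.1904]
orientation: [[1.0, 0.001, -0.001], [0.001, -1.0, 0.001], [-0.001, -0.001, -1.0]]
force: [-0.1, -0.3, -0.0]
finger_gap: 0.0881
grasp_force: 0.0
```

```bash
python3 -m pendant '[[[-1,0.002,0.002,0.08,0,0,0],[-1,0.002,0.002,0.16,0,0,0],[-1,0.002,0.002,0.22,0,0,0],[-1,0.002,0.002,0.249,0,0,0],[-1,0.002,0.002,0.249,0,0,0],[1,0.002,0.002,0.249,0,0,0],[1,0.002,0.002,0.249,0,0,0],[1,0.002,0.002,0.249,0,0,0]]]'
python3 -m pendant '[[[1,0,0,0,0,0,0],[1,0,0,0,0,0,0],[1,0,0,0,0,0,0],[1,0,0,-0.02,0,0,0],[1,0,0,-0.06,0,0,0],[1,0,0,-0.12,0,0,0],[1,0,0,-0.16,0,0,0],[1,0,0,-0.16,0,0,0]]]'
python3 - <<'E'
from h import *
for n in("top","scene"):
    s=imaging.snapshot(n)
    for t in("tin_blue","tin_yellow"): print(t,circle(s,t,.104,27))
save(s,"s1.png")
E
```

```text
clock: 15.9
position: [0.5631, -0.074, 0.0675]
orientation: [[1.0, 0.001, 0.002], [0.001, -1.0, -0.001], [0.002, 0.001, -1.0]]
force: [-0.3, 0.3, -0.8]
finger_gap: 0.0672
grasp_force: 0.0
clock: 16.7
position: [0.564, -0.0746, 0.149]
orientation: [[1.0, 0.0, 0.005], [0.0, -1.0, -0.001], [0.005, 0.001, -1.0]]
force: [0.9, 0.2, -3.3]
finger_gap: 0.0536
grasp_force: 30.0
tin_blue (array([445.1, 324.6]), 27.1, 0.88, array([444.9, 323.8]))
tin_yellow (array([607.2, 293.1]), 27.0, 0.6, array([606.7, 292.1]))
tin_blue None
tin_yellow (array([607.7, 291. ]), 28.1, 0.77, array([608.7, 291.2]))
```

View pics/s1.png

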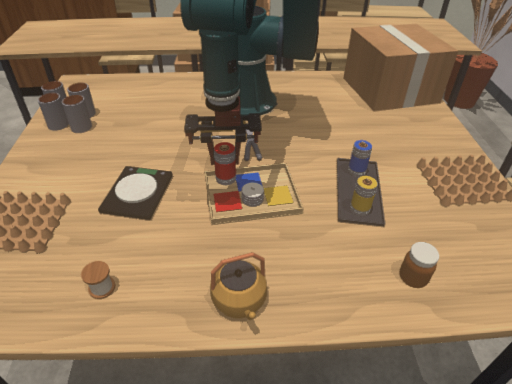

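The scene picture shows red in the gripper (225,163), blue (360,157) and yellow (364,195) standing on the sheet, with the middle slot free. Next, red goes there.

```bash
python3 -m pendant '[[[1,-0.005,-0.06,0,0,0,0],[1,-0.015,-0.15,0,0,0,0],[1,-0.025,-0.25,0,0,0,0],[1,-0.035,-0.35,0,0,0,0],[1,-0.045,-0.45,0,0,0,0],[1,-0.055,-0.55,0,0,0,0],[1,-0.065,-0.64,0,0,0,0],[1,-0.072,-0.72,0,0,0,0]]]'
python3 -m pendant '[[[1,0,-0.035,0,0,0,0],[1,0,-0.045,0,0,0,0],[1,0,-0.045,0.05,0,0,0],[1,0,-0.045,0.1,0,0,0],[1,0,-0.045,0.14,0,0,0],[1,0,-0.045,0.16,0,0,0],[1,0,-0.045,0.168,0,0,0],[1,0,-0.045,0.168,0,0,0]]]'
```

```text
clock: 17.8
position: [0.5246, 0.2881, 0.1451]
orientation: [[1.0, 0.001, -0.002], [0.001, -1.0, -0.0], [-0.002, 0.0, -1.0]]
force: [0.8, -0.6, -2.8]
finger_gap: 0.054
grasp_force: 30.0
clock: 18.6
position: [0.5262, 0.307, 0.0628]
orientation: [[1.0, -0.001, -0.0], [-0.001, -1.0, -0.001], [-0.0, 0.001, -1.0]]
force: [0.5, 0.9, -3.7]
finger_gap: 0.0539
grasp_force: 30.0
```

```bash
python3 -m pendant '[[[1,0,0,0.002,0,0,0],[1,0,0,0.003,0,0,0],[1,0,0,0.003,0,0,0]]]'
python3 -m pendant '[[[-1,0,0,0,0,0,0],[-1,0,0,0,0,0,0],[-1,0,0,0,0,0,0],[-1,0,0,-0.01,0,0,0],[-1,0,0,-0.06,0,0,0],[-1,0,0,-0.14,0,0,0],[-1,0,0,-0.22,0,0,0],[-1,0,0,-0.26,0,0,0]]]'
python3 - <<'E'
from h import *
for n in("top","scene"):
    s=imaging.snapshot(n)
    for t in TALL: print(t,circle(s,t,.104,27))
    print("low",circle(s,"low_tin",.041,31))
    for t in("pad_red","pad_blue","pad_yellow"):
        q=trace(s,t)
        if not q: print(t,None);continue
        m=q[0]["pixels"].astype(np.uint8);c=max(cv2.findContours(m,0,1)[0],key=cv2.contourArea).reshape(-1,2)
        r=cv2.minAreaRect((world(s,c,z=.008)[:,:2]*1000).astype(np.float32));P=cloud(s,m>0);P=P[abs(P[:,2]-.008)<.006]
        print(t,np.round(r[0],1),np.round(r[1],1),round(r[2],1),(P.mean(0)*1000).round(1))
E
```

```text
clock: 18.9
position: [0.5267, 0.3073, 0.0626]
orientation: [[1.0, -0.0, 0.001], [-0.0, -1.0, -0.001], [0.001, 0.001, -1.0]]
force: [-3.1, -3.5, 11.1]
finger_gap: 0.0536
grasp_force: 30.0
clock: 19.7
position: [0.5277, 0.3092, 0.1947]
orientation: [[1.0, 0.001, 0.005], [0.001, -1.0, 0.002], [0.005, -0.002, -1.0]]
force: [0.4, -0.2, -0.7]
finger_gap: 0.088
grasp_force: 0.0
tin_red (array([523.6, 305.9]), 25.8, 0.85, array([516.8, 304.2]))
tin_blue (array([445.6, 324.2]), 27.0, 0.9, array([444.5, 324.3]))
tin_yellow (array([607.2, 292.4]), 26.6, 0.7, array([609.8, 282.2]))
low (array([555.5,  -1.1]), 31.4, 0.77, array([555.6,  -0.9]))
pad_red [563.  -70.9] [72.2 72.1] 7.2 [562.8 -70.8   8.1]
pad_blue [482.7  -8.6] [72.1 72.2] 7.7 [482.5  -8.5   8.1]
pad_yellow [544.1  71.9] [75.3 72.5] 5.5 [544.2  71.6   8.1]
tin_red (array([524.6, 306.2]), 27.8, 0.72, array([526.6, 304.9]))
tin_blue (array([461.4, 322.4]), 43.7, 0.85, array([458.7, 317.9]))
tin_yellow (array([607.7, 292.7]), 28.0, 0.98, array([609.2, 291.8]))
low (array([555.7,  -0.9]), 33.3, 0.72, array([557. ,  -1.6]))
pad_red [567.5 -70.1] [75.7 72.3] 4.3 [566.1 -71.    7.1]
pad_blue [481.8  -8.7] [69.9 71.4] 8.3 [473.7 -12.5   7.2]
pad_yellow [546.1  71.8] [74.2 69.7] 6.2 [546.5  72.7   7.1]
```

```bash
python3 -m pendant '[[[-1,0.01,0.08,0,0,0,0],[-1,0.02,0.17,0,0,0,0],[-1,0.03,0.26,0,0,0,0],[-1,0.04,0.35,0,0,0,0],[-1,0.05,0.44,0,0,0,0],[-1,0.056,0.53,0,0,0,0],[-1,0.057,0.6,0,0,0,0],[-1,0.057,0.62,0,0,0,0]]]'
python3 -m pendant '[[[-1,0,0,0.06,0,0,0],[-1,0,0,0.14,0,0,0],[-1,0,0,0.2,0,0,0],[-1,0,0,0.22,0,0,0],[-1,0,0,0.22,0,0,0]]]'
```

```text
clock: 21.3
position: [0.5549, -0.0049, 0.1908]
orientation: [[1.0, -0.003, 0.001], [-0.003, -1.0, -0.001], [0.001, 0.001, -1.0]]
force: [0.1, 0.2, 0.6]
finger_gap: 0.0875
grasp_force: 0.0
clock: 21.8
position: [0.5535, -0.0008, 0.0795]
orientation: [[1.0, 0.001, -0.003], [0.001, -1.0, 0.001], [-0.003, -0.001, -1.0]]
force: [-0.0, -0.0, -0.4]
finger_gap: 0.0876
grasp_force: 0.0
```

```bash
python3 -m pendant '[[[-1,0.003,0,0.06,0,0,0],[-1,0.003,0,0.1,0,0,0],[-1,0.003,0,0.125,0,0,0],[-1,0.003,0,0.132,0,0,0],[-1,0.003,0,0.132,0,0,0],[1,0.003,0,0.132,0,0,0],[1,0.003,0,0.132,0,0,0],[1,0.003,0,0.132,0,0,0]]]'
python3 -m pendant '[[[1,0,0,0,0,0,0],[1,0,0,0,0,0,0],[1,0,0,0,0,0,0],[1,0,0,-0.02,0,0,0],[1,0,0,-0.06,0,0,0],[1,0,0,-0.12,0,0,0],[1,0,0,-0.16,0,0,0],[1,0,0,-0.16,0,0,0]]]'
```

```text
clock: 22.6
position: [0.5567, -0.0017, 0.0154]
orientation: [[1.0, 0.0, 0.001], [0.0, -1.0, -0.0], [0.001, 0.0, -1.0]]
force: [0.7, -0.5, -0.1]
finger_gap: 0.0676
grasp_force: 0.0
clock: 23.4
position: [0.5582, -0.0018, 0.0975]
orientation: [[1.0, 0.0, 0.005], [0.0, -1.0, -0.0], [0.005, 0.0, -1.0]]
force: [0.3, -0.2, -2.3]
finger_gap: 0.0617
grasp_force: 30.0
```

```bash
python3 -m pendant '[[[1,-0.01,0.06,0,0,0,0],[1,-0.02,0.15,0,0,0,0],[1,-0.03,0.24,0,0,0,0],[1,-0.04,0.34,0,0,0,0],[1,-0.05,0.44,0,0,0,0],[1,-0.06,0.54,0,0,0,0],[1,-0.07,0.62,0,0,0,0],[1,-0.075,0.655,0,0,0,0]]]'
python3 -m pendant '[[[1,0,0,0,0,0,0],[1,0,0,0.03,0,0,0],[1,0,0,0.07,0,0,0],[1,0,0,0.09,0,0,0],[1,0,0,0.1,0,0,0],[1,0,0,0.103,0,0,0],[1,0,0,0.103,0,0,0]]]'
```

```text
clock: 24.2
position: [0.5177, -0.3328, 0.0934]
orientation: [[1.0, -0.002, -0.001], [-0.002, -1.0, -0.0], [-0.001, 0.0, -1.0]]
force: [0.2, -0.7, -1.8]
finger_gap: 0.0619
grasp_force: 30.0
clock: 24.9
position: [0.519, -0.3287, 0.0433]
orientation: [[1.0, 0.001, 0.0], [0.001, -1.0, 0.0], [0.0, -0.0, -1.0]]
force: [0.7, -0.1, -1.6]
finger_gap: 0.0616
grasp_force: 30.0
```

```bash
python3 -m pendant '[[[1,0,0,0.002,0,0,0],[1,0,0,0.004,0,0,0],[1,0,0,0.006,0,0,0],[1,0,0,0.007,0,0,0],[1,0,0,0.007,0,0,0]]]'
```

```text
clock: 25.4
position: [0.5189, -0.3293, 0.0402]
orientation: [[1.0, 0.0, 0.0], [0.0, -1.0, -0.0], [0.0, 0.0, -1.0]]
force: [-1.1, 0.1, 4.3]
finger_gap: 0.0618
grasp_force: 30.0
```

Contact. I'll release, lift and check the shallow tin.

```bash
python3 -m pendant '[[[-1,0,0,0,0,0,0],[-1,0,0,0,0,0,0],[-1,0,0,0,0,0,0],[-1,0,0,0,0,0,0],[-1,0,0,-0.06,0,0,0],[-1,0,0,-0.14,0,0,0],[-1,0,0,-0.22,0,0,0],[-1,0,0,-0.3,0,0,0]]]'
python3 -m pendant '[[[-1,-0.02,-0.08,0,0,0,0],[-1,-0.02,-0.17,0,0,0,0],[-1,-0.02,-0.26,0,0,0,0],[-1,-0.02,-0.35,0,0,0,0],[-1,-0.02,-0.44,0,0,0,0],[-1,-0.02,-0.53,0,0,0,0],[-1,-0.02,-0.6,0,0,0,0],[-1,-0.02,-0.65,0,0,0,0]]]'
python3 - <<'E'
from h import *
for n in("top","scene"):
    s=imaging.snapshot(n);save(s,n+"2.png")
    for t in TALL: print(t,circle(s,t,.104,27))
    print("low",circle(s,"low_tin",.066,31))
    P=cloud(s,trace(s,"scale")[0]["pixels"]);T=P[(P[:,2]>.0265)&(P[:,2]<.034)][:,:2]*1000
    lo,hi=np.percentile(T,[.5,99.5],0);print("platform",(lo+hi)/2,hi-lo)
E
```

```text
clock: 26.2
position: [0.5185, -0.3289, 0.1909]
orientation: [[1.0, 0.0, -0.0], [0.0, -1.0, 0.0], [-0.0, -0.0, -1.0]]
force: [0.8, -1.3, -0.2]
finger_gap: 0.0879
grasp_force: 0.0
clock: 27.0
position: [0.5081, -0.0017, 0.1897]
orientation: [[1.0, 0.002, -0.0], [0.002, -1.0, 0.001], [-0.0, -0.001, -1.0]]
force: [0.4, 1.3, -0.5]
finger_gap: 0.0879
grasp_force: 0.0
tin_red (array([525.1, 306.6]), 27.1, 0.81, array([524.1, 305.9]))
tin_blue (array([445.4, 324.1]), 27.2, 0.75, array([444.7, 324.1]))
tin_yellow (array([607.6, 292.9]), 27.2, 0.64, array([607. , 292.5]))
low (array([ 518.7, -328.8]), 31.8, 0.78, array([ 517.8, -327.6]))
platform [ 517.75146674 -328.00237894] [111.29197474 113.8727199 ]
tin_red (array([551.8, 294.2]), 58.3, 0.73, array([553. , 301.2]))
tin_blue (array([444.6, 322.9]), 29.6, 0.6, array([444.6, 323.9]))
tin_yellow (array([607.5, 292.5]), 28.2, 0.64, array([609.1, 292.4]))
low (array([ 520.5, -327.6]), 31.7, 0.8, array([ 522.2, -327.6]))
platform [ 521.13315534 -329.47692617] [108.55964308 110.72909311]
```

View pics/top2.png

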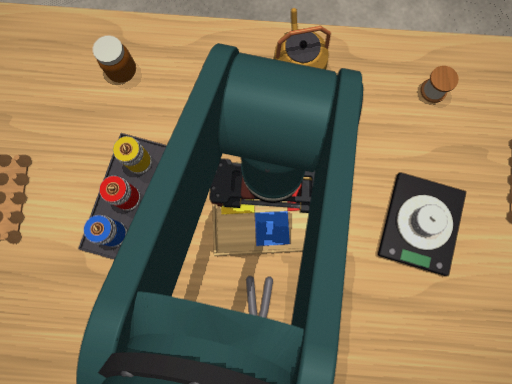

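The picture shows the shallow tin centred on the platform (431,219) and the three tall tins in a row on the sheet (132,155), (119,193) and (104,231). Red goes back first.

```bash
python3 -m pendant '[[[-1,0.01,-0.08,0,0,0,0],[-1,0.02,-0.17,0,0,0,0],[-1,0.03,-0.26,0,0,0,0],[-1,0.034,-0.35,0,0,0,0],[-1,0.034,-0.44,0,0,0,0],[-1,0.034,-0.53,0,0,0,0],[-1,0.034,-0.6,0,0,0,0],[-1,0.034,-0.621,0,0,0,0]]]'
python3 -m pendant '[[[-1,0,0,0,0,0,0],[-1,0,0,0,0,0,0],[-1,0,0,0.02,0,0,0],[-1,0,0,0.02,0,0,0]]]'
```

```text
clock: 28.4
position: [0.5255, 0.3096, 0.1896]
orientation: [[1.0, 0.003, 0.0], [0.003, -1.0, 0.001], [0.0, -0.001, -1.0]]
force: [-0.4, -0.0, -0.1]
finger_gap: 0.0877
grasp_force: 0.0
clock: 28.8
position: [0.5247, 0.3044, 0.1782]
orientation: [[1.0, -0.001, -0.002], [-0.001, -1.0, -0.001], [-0.002, 0.001, -1.0]]
force: [-0.3, 0.3, -0.2]
finger_gap: 0.0882
grasp_force: 0.0
```

```bash
python3 -m pendant '[[[-1,0.001,-0.002,0.08,0,0,0],[-1,0.001,-0.002,0.16,0,0,0],[-1,0.001,-0.002,0.21,0,0,0],[-1,0.001,-0.002,0.231,0,0,0],[-1,0.001,-0.002,0.231,0,0,0],[1,0.001,-0.002,0.231,0,0,0],[1,0.001,-0.002,0.231,0,0,0],[1,0.001,-0.002,0.231,0,0,0]]]'
python3 -m pendant '[[[1,0,0,0,0,0,0],[1,0,0,0,0,0,0],[1,0,0,0,0,0,0],[1,0,0,-0.02,0,0,0],[1,0,0,-0.06,0,0,0],[1,0,0,-0.12,0,0,0],[1,0,0,-0.16,0,0,0],[1,0,0,-0.16,0,0,0]]]'
```

```text
clock: 29.6
position: [0.527, 0.3079, 0.0657]
orientation: [[1.0, 0.0, 0.002], [0.0, -1.0, 0.001], [0.002, -0.001, -1.0]]
force: [0.1, 0.8, -0.6]
finger_gap: 0.0673
grasp_force: 0.0
clock: 30.4
position: [0.5278, 0.3083, 0.1472]
orientation: [[1.0, 0.001, 0.005], [0.0, -1.0, 0.002], [0.005, -0.002, -1.0]]
force: [1.3, 0.3, -4.2]
finger_gap: 0.0538
grasp_force: 30.0
```

```bash
python3 -m pendant '[[[1,0.005,0.06,0,0,0,0],[1,0.015,0.15,0,0,0,0],[1,0.025,0.25,0,0,0,0],[1,0.035,0.35,0,0,0,0],[1,0.045,0.45,0,0,0,0],[1,0.055,0.55,0,0,0,0],[1,0.068,0.64,0,0,0,0],[1,0.075,0.72,0,0,0,0]]]'
python3 -m pendant '[[[1,0,0.03,0,0,0,0],[1,0,0.037,0,0,0,0],[1,0,0.037,0.04,0,0,0],[1,0,0.037,0.09,0,0,0],[1,0,0.037,0.12,0,0,0],[1,0,0.037,0.138,0,0,0],[1,0,0.037,0.143,0,0,0],[1,0,0.037,0.143,0,0,0]]]'
```

```text
clock: 31.2
position: [0.5629, -0.0549, 0.1429]
orientation: [[1.0, -0.0, -0.002], [-0.0, -1.0, 0.0], [-0.002, -0.0, -1.0]]
force: [1.1, 0.6, -4.4]
finger_gap: 0.0536
grasp_force: 30.0
clock: 32.0
position: [0.5635, -0.0702, 0.0725]
orientation: [[1.0, 0.001, -0.0], [0.001, -1.0, 0.0], [-0.0, -0.0, -1.0]]
force: [-0.3, 0.5, -3.7]
finger_gap: 0.0535
grasp_force: 30.0
```

```bash
python3 -m pendant '[[[1,0,0,0.003,0,0,0],[1,0,0,0.006,0,0,0],[1,0,0,0.009,0,0,0],[1,0,0,0.01,0,0,0],[1,0,0,0.01,0,0,0]]]'
```

```text
clock: 32.5
position: [0.5642, -0.0712, 0.0689]
orientation: [[1.0, 0.0, 0.001], [0.0, -1.0, -0.0], [0.001, 0.0, -1.0]]
force: [-1.0, 1.2, 4.5]
finger_gap: 0.0534
grasp_force: 30.0
```

```bash
python3 -m pendant '[[[-1,0,0,0,0,0,0],[-1,0,0,0,0,0,0],[-1,0,0,0,0,0,0],[-1,0,0,-0.01,0,0,0],[-1,0,0,-0.06,0,0,0],[-1,0,0,-0.14,0,0,0],[-1,0,0,-0.22,0,0,0],[-1,0,0,-0.25,0,0,0]]]'
python3 -m pendant '[[[-1,-0.03,-0.08,0,0,0,0],[-1,-0.06,-0.17,0,0,0,0],[-1,-0.09,-0.26,0,0,0,0],[-1,-0.12,-0.35,0,0,0,0],[-1,-0.15,-0.44,0,0,0,0],[-1,-0.18,-0.53,0,0,0,0],[-1,-0.21,-0.62,0,0,0,0],[-1,-0.23,-0.71,0,0,0,0]]]'
python3 -m pendant '[[[-1,-0.007,-0.06,0,0,0,0],[-1,-0.007,-0.08,0,0,0,0],[-1,-0.007,-0.08,0,0,0,0],[-1,-0.007,-0.08,0.02,0,0,0],[-1,-0.007,-0.08,0.02,0,0,0]]]'
```

```text
clock: 33.3
position: [0.5659, -0.0716, 0.1971]
orientation: [[1.0, 0.0, 0.006], [0.0, -1.0, -0.001], [0.006, 0.001, -1.0]]
force: [0.6, -0.4, -0.1]
finger_gap: 0.0879
grasp_force: 0.0
clock: 34.1
position: [0.4471, 0.2855, 0.1931]
orientation: [[1.0, 0.001, -0.0], [0.001, -1.0, 0.0], [-0.0, -0.0, -1.0]]
force: [0.6, 0.6, 0.7]
finger_gap: 0.0878
grasp_force: 0.0
clock: 34.6
position: [0.4443, 0.3218, 0.1812]
orientation: [[1.0, -0.001, -0.002], [-0.001, -1.0, -0.002], [-0.002, 0.002, -1.0]]
force: [-0.6, -0.6, -0.1]
finger_gap: 0.0878
grasp_force: 0.0
```

```bash
python3 -m pendant '[[[-1,0.001,-0.002,0.08,0,0,0],[-1,0.001,-0.002,0.16,0,0,0],[-1,0.001,-0.002,0.21,0,0,0],[-1,0.001,-0.002,0.235,0,0,0],[-1,0.001,-0.002,0.235,0,0,0],[1,0.001,-0.002,0.235,0,0,0],[1,0.001,-0.002,0.235,0,0,0],[1,0.001,-0.002,0.235,0,0,0]]]'
python3 -m pendant '[[[1,0,0,0,0,0,0],[1,0,0,0,0,0,0],[1,0,0,0,0,0,0],[1,0,0,-0.02,0,0,0],[1,0,0,-0.06,0,0,0],[1,0,0,-0.12,0,0,0],[1,0,0,-0.16,0,0,0],[1,0,0,-0.16,0,0,0]]]'
```

```text
clock: 35.4
position: [0.4465, 0.3254, 0.0666]
orientation: [[1.0, 0.0, 0.002], [0.0, -1.0, 0.001], [0.002, -0.001, -1.0]]
force: [0.4, -0.4, 0.7]
finger_gap: 0.0675
grasp_force: 0.0
clock: 36.2
position: [0.4472, 0.3259, 0.148]
orientation: [[1.0, 0.001, 0.005], [0.001, -1.0, 0.003], [0.005, -0.003, -1.0]]
force: [0.0, 1.0, -2.3]
finger_gap: 0.0538
grasp_force: 30.0
```

```bash
python3 -m pendant '[[[1,0.01,0.06,0,0,0,0],[1,0.02,0.15,0,0,0,0],[1,0.03,0.25,0,0,0,0],[1,0.04,0.35,0,0,0,0],[1,0.05,0.45,0,0,0,0],[1,0.06,0.54,0,0,0,0],[1,0.07,0.62,0,0,0,0],[1,0.074,0.667,0,0,0,0]]]'
python3 -m pendant '[[[1,0,0,0,0,0,0],[1,0,0,0.04,0,0,0],[1,0,0,0.09,0,0,0],[1,0,0,0.12,0,0,0],[1,0,0,0.138,0,0,0],[1,0,0,0.143,0,0,0],[1,0,0,0.148,0,0,0],[1,0,0,0.148,0,0,0]]]'
```

```text
clock: 37.0
position: [0.4821, -0.0114, 0.1441]
orientation: [[1.0, -0.002, -0.001], [-0.002, -1.0, -0.0], [-0.001, 0.0, -1.0]]
force: [-0.4, 0.3, -2.1]
finger_gap: 0.0534
grasp_force: 30.0
clock: 37.8
position: [0.4829, -0.0084, 0.0714]
orientation: [[1.0, 0.001, 0.001], [0.001, -1.0, 0.0], [0.001, -0.0, -1.0]]
force: [0.3, 0.0, -2.9]
finger_gap: 0.0536
grasp_force: 30.0
```

```bash
python3 -m pendant '[[[1,0,0,0.003,0,0,0],[1,0,0,0.005,0,0,0],[1,0,0,0.006,0,0,0],[1,0,0,0.006,0,0,0]]]'
```

```text
clock: 38.2
position: [0.4834, -0.0087, 0.0698]
orientation: [[1.0, 0.0, 0.002], [0.0, -1.0, -0.0], [0.002, 0.0, -1.0]]
force: [-3.3, 0.1, 13.1]
finger_gap: 0.0536
grasp_force: 30.0
```

```bash
python3 -m pendant '[[[-1,0,0,0,0,0,0],[-1,0,0,0,0,0,0],[-1,0,0,0,0,0,0],[-1,0,0,-0.01,0,0,0],[-1,0,0,-0.06,0,0,0],[-1,0,0,-0.14,0,0,0],[-1,0,0,-0.22,0,0,0],[-1,0,0,-0.25,0,0,0]]]'
python3 -m pendant '[[[-1,0.03,-0.08,0,0,0,0],[-1,0.07,-0.16,0,0,0,0],[-1,0.11,-0.25,0,0,0,0],[-1,0.15,-0.34,0,0,0,0],[-1,0.19,-0.43,0,0,0,0],[-1,0.22,-0.52,0,0,0,0],[-1,0.25,-0.59,0,0,0,0],[-1,0.25,-0.603,0,0,0,0]]]'
python3 -m pendant '[[[-1,0,0,0,0,0,0],[-1,0,0,0,0,0,0],[-1,0,0,0.02,0,0,0],[-1,0,0,0.02,0,0,0]]]'
```

```text
clock: 39.0
position: [0.4847, -0.0089, 0.1971]
orientation: [[1.0, 0.0, 0.006], [0.0, -1.0, -0.001], [0.006, 0.001, -1.0]]
force: [0.8, -1.0, 0.2]
finger_gap: 0.0878
grasp_force: 0.0
clock: 39.8
position: [0.6089, 0.2971, 0.193]
orientation: [[1.0, 0.003, 0.001], [0.003, -1.0, 0.002], [0.002, -0.002, -1.0]]
force: [-0.3, -0.3, 0.3]
finger_gap: 0.0879
grasp_force: 0.0
clock: 40.2
position: [0.6063, 0.2911, 0.1818]
orientation: [[1.0, -0.001, -0.003], [-0.001, -1.0, -0.001], [-0.003, 0.001, -1.0]]
force: [-0.8, -0.5, -1.3]
finger_gap: 0.0877
grasp_force: 0.0
```

```bash
python3 -m pendant '[[[-1,0,-0.001,0.08,0,0,0],[-1,0,-0.001,0.16,0,0,0],[-1,0,-0.001,0.21,0,0,0],[-1,0,-0.001,0.236,0,0,0],[-1,0,-0.001,0.236,0,0,0],[1,0,-0.001,0.236,0,0,0],[1,0,-0.001,0.236,0,0,0],[1,0,-0.001,0.236,0,0,0]]]'
python3 -m pendant '[[[1,0,0,0,0,0,0],[1,0,0,0,0,0,0],[1,0,0,0,0,0,0],[1,0,0,-0.02,0,0,0],[1,0,0,-0.06,0,0,0],[1,0,0,-0.12,0,0,0],[1,0,0,-0.16,0,0,0],[1,0,0,-0.16,0,0,0]]]'
```

```text
clock: 41.0
position: [0.6087, 0.2938, 0.0669]
orientation: [[1.0, 0.0, 0.003], [0.0, -1.0, 0.001], [0.003, -0.001, -1.0]]
force: [0.1, 0.3, -0.2]
finger_gap: 0.0675
grasp_force: 0.0
clock: 41.8
position: [0.6095, 0.2943, 0.1486]
orientation: [[1.0, 0.0, 0.005], [0.0, -1.0, 0.002], [0.005, -0.002, -1.0]]
force: [0.7, 1.0, -2.5]
finger_gap: 0.0536
grasp_force: 30.0
```

```bash
python3 -m pendant '[[[1,-0.02,0.06,0,0,0,0],[1,-0.04,0.14,0,0,0,0],[1,-0.065,0.22,0,0,0,0],[1,-0.09,0.3,0,0,0,0],[1,-0.11,0.37,0,0,0,0],[1,-0.122,0.42,0,0,0,0],[1,-0.126,0.443,0,0,0,0],[1,-0.126,0.443,0,0,0,0]]]'
python3 -m pendant '[[[1,0,0,0,0,0,0],[1,0,0,0.04,0,0,0],[1,0,0,0.09,0,0,0],[1,0,0,0.12,0,0,0],[1,0,0,0.138,0,0,0],[1,0,0,0.143,0,0,0],[1,0,0,0.148,0,0,0],[1,0,0,0.148,0,0,0]]]'
```

```text
clock: 42.6
position: [0.5439, 0.0709, 0.1444]
orientation: [[1.0, -0.002, -0.002], [-0.002, -1.0, 0.0], [-0.002, -0.0, -1.0]]
force: [0.4, 0.3, -2.6]
finger_gap: 0.0537
grasp_force: 30.0
clock: 43.4
position: [0.5451, 0.0722, 0.0715]
orientation: [[1.0, 0.001, 0.001], [0.001, -1.0, 0.0], [0.001, -0.0, -1.0]]
force: [0.3, 0.4, -3.4]
finger_gap: 0.0538
grasp_force: 30.0
```

```bash
python3 -m pendant '[[[1,0,0,0.003,0,0,0],[1,0,0,0.005,0,0,0],[1,0,0,0.005,0,0,0],[1,0,0,0.005,0,0,0]]]'
python3 -m pendant '[[[-1,0,0,0,0,0,0],[-1,0,0,0,0,0,0],[-1,0,0,0,0,0,0],[-1,0,0,-0.01,0,0,0],[-1,0,0,-0.06,0,0,0],[-1,0,0,-0.14,0,0,0],[-1,0,0,-0.22,0,0,0],[-1,0,0,-0.25,0,0,0]]]'
python3 -m pendant '[[[-1,-0.05,-0.08,-0.03,0,0,0],[-1,-0.08,-0.17,-0.06,0,0,0],[-1,-0.1,-0.26,-0.06,0,0,0],[-1,-0.12,-0.35,-0.06,0,0,0],[-1,-0.12,-0.44,-0.06,0,0,0],[-1,-0.12,-0.53,-0.06,0,0,0],[-1,-0.12,-0.6,-0.06,0,0,0],[-1,-0.12,-0.6,-0.06,0,0,0]]]'
python3 - <<'E'
from h import *
for n in("top","scene"):
    s=imaging.snapshot(n);save(s,n+"3.png")
    for t in TALL: print(t,circle(s,t,.108,27))
    print("low",circle(s,"low_tin",.066,31))
E
```

```text
clock: 43.8
position: [0.5454, 0.072, 0.07]
orientation: [[1.0, 0.0, 0.002], [0.0, -1.0, 0.0], [0.002, -0.0, -1.0]]
force: [-1.2, 0.3, 5.7]
finger_gap: 0.0533
grasp_force: 30.0
clock: 44.6
position: [0.5468, 0.072, 0.1979]
orientation: [[1.0, 0.001, 0.006], [0.001, -1.0, 0.0], [0.006, -0.0, -1.0]]
force: [1.6, -0.6, -0.5]
finger_gap: 0.0877
grasp_force: 0.0
clock: 45.4
position: [0.4842, 0.3761, 0.2239]
orientation: [[1.0, 0.004, 0.001], [0.004, -1.0, 0.002], [0.001, -0.002, -1.0]]
force: [0.5, 0.2, 0.1]
finger_gap: 0.0881
grasp_force: 0.0
tin_red (array([562.3, -70.6]), 27.1, 0.63, array([562.2, -70.1]))
tin_blue (array([482. ,  -8.1]), 27.0, 0.57, array([482.1,  -9. ]))
tin_yellow (array([544.5,  72.2]), 27.1, 0.76, array([544.1,  72.7]))
low (array([ 518.3, -328.8]), 31.5, 0.67, array([ 517.8, -329. ]))
tin_red (array([563.2, -71. ]), 27.9, 0.61, array([564.1, -70.4]))
tin_blue (array([482.6,  -8.5]), 27.6, 0.73, array([483.2,  -8. ]))
tin_yellow (array([546.2,  73.1]), 27.5, 0.57, array([546.6,  71.8]))
low (array([ 517.9, -327.2]), 32.9, 0.94, array([ 519. , -327.5]))
```

View pics/top3.png

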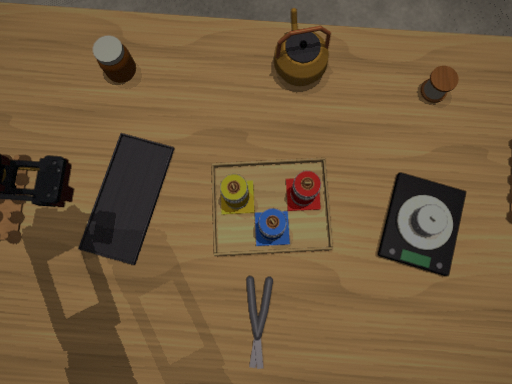

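The picture shows each tall tin on its own square, with yellow at (235,192), blue at (272,227) and red at (304,190). The shallow tin is on the scale at (431,219), and the arm is clear at the left.

```bash
python3 -m pendant '[[[-1,0,0,0,0,0,0],[-1,0,0,0,0,0,0],[-1,0,0,0,0,0,0],[-1,0,0,0,0,0,0]]]' && python3 -c "
from rig import robot
print(robot.close_job())"
```

```text
clock: 46.3
position: [0.4845, 0.3719, 0.2237]
orientation: [[1.0, 0.0, -0.0], [0.0, -1.0, 0.0], [-0.0, -0.0, -1.0]]
force: [-0.4, -0.3, 0.3]
finger_gap: 0.0876
grasp_force: 0.0
the job is handed in; nothing more can be done
None
```

I handed the job in at 46 s of the allowed 141 s: the last pictures show each tall tin within about 2 mm of the middle of its own square and the shallow tin about 2 mm from the middle of the scale, but the hand-in call returned no verdict.

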